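# Nest the calorimeter cups and hold the contact probe on the inner floor

### The arm

A 6-joint arm with a two-finger parallel gripper is mounted at the origin on the work surface. World frame = base frame: x ahead of the robot, y to its left, z up, the work surface at z = 0. Lengths are in mm, angles in rad, forces in N, time in s.
With the tool pointing down it reaches from about 400 to 925 mm from the base axis. Payload 12.5 kg.
Tool frame: the origin (TCP) lies between the finger pads; the fingertips stand 14 mm ahead of it and the grasp point (between the pads) lies 5 mm behind it; x points along the fingers, y is the direction in which the jaws open and shut, and the axes are right-handed (so a half turn about x gives the same grasp; the last joint's range is limited). The gripper opens to 95 mm and grips with 3 to 60 N. Pads are 20 mm wide; open, the fingers measure 119 mm over their backs; the gripper's body (75 mm by 180 mm) begins 59 mm behind the grasp point.
Start: joints at [1.233, 0.491, 1.559, -0, 1.092, -0.106], TCP at [143.563, 608.308, 200.561] pointing down, gripper open.
Joint ranges: [-3.1, 3.1], [-0.84, 2.19], [0.05, 2.79], [-1.13, 4.28], [0.06, 2.93], [-2.69, 2.69]. Speed limits (rad/s): [2.22, 2.22, 2.79, 3.14, 3.14, 3.14].

### API

Orientations are given as [roll, pitch, yaw] about the fixed x, y, z axes, in that order (R = Rz(yaw) Ry(pitch) Rx(roll)).
In Python, from cell import env, cams gives the robot as it stands.
- The arm moves only by the tool carry_out, never from a script. Its arguments are lists of equal length, an entry for each row: "grip": the closure, from -1 (fully open) to 1 (shut); "linear": the shift along the tool's x, y, z scaled (see below), a list of three; "turn": the turn about the tool's x scaled (see below). In form: {"grip": [grip, ...], "linear": [[tx, ty, tz], ...], "turn": [turn, ...]}. A call has 1 to 5 rows; each row shifts and turns the commanded pose from where the row before left it, along the tool's axes as they then stand; what a row does not reach is not made up. The controller multiplies each number of a shift by 0.5 m and each number of a turn by 180 degrees. A row lasts 1/10 s, in which the tool goes at most 50 mm and 8.59 degrees, less where a joint would pass 70% of its speed; a pose out of reach is approached as far as the arm can. A call with a number of a shift or a turn outside -1 to 1 is refused whole. A call with a gripper value outside its range is refused whole. The fingers move at their own pace and stop on an object; the grip force is fixed at half the most. Time passes only in rows, so rows that do not move let the fingers close. It gives the time, the measured TCP pose, the force and the opening at its end, in the units of the state.
- env.state(): the state, without advancing time (a new reading comes with each control period).
- cams.read_camera(name): name is "side" or "top" or "wrist"; returns the picture (420x560x3 uint8, blue, green, red); there is no depth.
- cams.camera_info(name): a dict with "fx", "fy", "cx", "cy" (pixels), "dist" ([k1, k2, p1, p2, k3] as OpenCV has them; the pictures are not rectified), "view" (4x4, takes a point from world to camera coordinates). Camera axes: x right, y down, z forward; pixel columns grow to the right and rows downward; lengths in mm; the calibration is good to about 2 mm. A picture is of the moment at which its call begins: read the wrist's pose just before it. camera_info takes no time and is no camera call; for the wrist camera it gives the pose at the moment of the call.
- env.job_done(): hands the job in, once; it reports no verdict.
The state is a dict: "t": time; "joints": joint angles; "qvel": joint speeds; "tau": joint torques, N m; "eef_pos": TCP position; "tcp_rot": TCP orientation; "ft_force": force on the tool from outside, world axes, zero at the start; "moment": the same for the moment, N m; "opening": opening from 0.0 (shut) to 1.0 (fully open).
Only numpy, scipy, OpenCV 4.12 (cv2) and the standard library are available. Lean on these libraries where they do the work, as an engineer would, in place of code of your own. Each camera call takes 0.05 s, during which the arm holds its last target. There are 200 camera calls.

### The job

Make up the three-walled calorimeter: stand the medium steel cup inside the large one and the small cup inside the medium one, each upright and fully down. Then lift the contact probe out of its stand and hold it upright with its tip gently pressed on the ring mark in the middle of the small cup's floor, so that the sprung tip is pushed in about halfway, and finish while still holding it there, with the hand touching no cup. Leave the other things on the bench where they are.

Things in the scene. Friction and masses are not known exactly. Their poses are not given: they have to be found in the camera images.
- large_cup: Widest and lowest of three plain brushed-steel straight-sided open cups: outside diameter 84 mm, height 45 mm, wall 3 mm (inside diameter 78), floor 4 mm thick, about 0.16 kg. Starts upright and empty on the bench. Origin at the centre of its underside, z up its axis.
- medium_cup: Middle steel cup: outside diameter 64 mm, height 68 mm, wall 3 mm (inside diameter 58), floor 4 mm thick, about 0.13 kg. Origin at the centre of its underside, z up its axis. Nested in the large cup it stands 27 mm above the large cup's rim, room to hold it by the top from outside.
- small_cup: Narrowest and tallest steel cup: outside diameter 46 mm, height 92 mm, wall 3 mm (inside diameter 40), floor 4 mm thick, about 0.10 kg. Origin at the centre of its underside, z up its axis. Nested in the medium cup it stands 28 mm above that cup's rim. The three cups start in any order of places and are told apart by size.
- small_cup_floor (a point): The marked spot: centre of the small cup's inner floor, on the cup's axis 4 mm above its underside and 88 mm below its rim, inside a thin black ring of 16 mm outer diameter.
- probe: Contact probe, 184 mm long, about 80 g, standing tip down in its stand: a white round handle of 24 mm diameter from 120 to 184 mm above the tip's point (its top 6 mm taper), and below it a steel stem of 9 mm diameter that ends in the sprung tip. Origin at the point of the tip when not pressed in, z up along the probe to the handle. A good place to hold it is 148 mm above the point.
- probe_point (a point): The point of the probe's sprung tip (moves with the tip).
- probe_tip (a joint): How far the sprung tip is pushed into the stem: 0 out, 0.012 m fully in. Spring of 350 N/m, so about 2 N halfway; the tip is 7 mm in diameter.
- probe_stand: Fixed stand for the probe: round dark foot of 90 mm diameter, a post, and a small white plate whose top is 130 mm above the bench, with a 14 mm hole through which the stem hangs; the handle's lower end rests on the plate, and the point hangs 10 mm above the bench. The probe comes out straight up, by at least 122 mm. Origin on the bench under the hole, post towards its own +x.
- tube_rack: Bystander: green sample tube rack, 200 x 70 mm, 63 mm high with the tubes. Origin at the centre of its underside, long side along x.
- reagent_bottle: Bystander: white bottle with a red cap, 54 mm diameter, 130 mm high. Origin at the centre of its underside.
- amber_jar: Bystander: amber jar, 44 mm diameter, 60 mm high. Origin at the centre of its underside.
- glass_beaker: Bystander: glass beaker, 68 mm rim diameter, 80 mm high. Origin at the centre of its underside.
- screw_cap: Bystander: white screw cap, 30 mm diameter, 16 mm high. Origin at the centre of its underside.
- dish: Bystander: closed clear culture dish, 60 mm diameter, 14 mm high. Origin at the centre of its underside.
- marker_pen: Bystander: white marker pen lying flat, 120 mm long, 12 mm thick, along its x. Origin under its middle.
Mind the look-alikes: they are no part of the job. Leave any blue look-alike of the probe alone.

How it is judged:
By the outcome, as a careful person would: the job done as asked, in the order asked, and still so for the second after the job is handed in, while the arm keeps its last pose, push and grip.
It also fails if it takes over 67 s, if anything falls off the work surface, if the arm or the gripper's body presses on something with over 40 N, if the wrist force passes 120 N, or if a joint passes its speed limit or range.

## Working session

There is one attempt and no reset: what is moved stays moved. The work goes in short steps, Python scripts to look and compute and a tool call to move; the robot and the scene stay as the last step left them, time stands still between calls to the robot, and variables do not carry over. Pictures are saved under pics/ and viewed, about 8 in all and at most 12, crops included, and the job is handed in when it is done.

Besides the shell and the picture viewer there is one more tool, called as name(argument=value, ...), one argument or row to a line, values as JSON. carry_out: Moves the arm, as the interface text tells. Shifts and turns lie within -1 to 1; 1 stands for 0.5 m of shift or 180 degrees of turn. Its arguments: {"type":"object","properties":{"grip":{"type":"array"},"linear":{"type":"array"},"turn":{"type":"array"}},"required":["grip","linear","turn"]}

```bash
mkdir -p pics; ls; cat > h.py <<'E'
import numpy as np, cv2
from cell import env, cams
def info(n):
    i=cams.camera_info(n); K=np.array([[i['fx'],0,i['cx']],[0,i['fy'],i['cy']],[0,0,1]]); return K,np.array(i['dist'],float),np.array(i['view'])
def ray(n,uv,I=None):
    K,d,V=I or info(n); p=cv2.undistortPoints(np.array(uv,float).reshape(-1,1,2),K,d)[:,0]
    R,t=V[:3,:3],V[:3,3]; return -R.T@t, np.c_[p,np.ones(len(p))]@R
def plane(n,uv,z,I=None):
    o,D=ray(n,uv,I); return o+D*((z-o[2])/D[:,2:3])
def proj(n,P,I=None):
    K,d,V=I or info(n); return cv2.projectPoints(np.array(P,float).reshape(-1,1,3),cv2.Rodrigues(V[:3,:3])[0],V[:3,3],K,d)[0][:,0]
E
python3 - <<'E'
from h import *
s=env.state();print({k:np.round(v,3) for k,v in s.items()})
for n in ['side','top']:
    im=cams.read_camera(n);cv2.imwrite(f'pics/{n}0.png',im);K,d,V=info(n);print(n,K[0,0],d,np.round(-V[:3,:3].T@V[:3,3]),np.round(V[:3,:3],2).tolist())
K,d,V=info('wrist');print(np.round(-V[:3,:3].T@V[:3,3]),np.round(V[:3,:3],2).tolist())
E
```

```text
pics
{'t': np.float64(0.0), 'joints': array([ 1.233,  0.492,  1.559,  0.   ,  1.092, -0.106]), 'qvel': array([-0.001,  0.   , -0.001, -0.001, -0.   , -0.   ]), 'tau': array([ 2.0000e-03, -6.1267e+01, -2.5818e+01,  6.9000e-02,  4.8000e-02,
       -0.0000e+00]), 'eef_pos': array([143.478, 608.045, 199.947]), 'tcp_rot': array([-1.7  ,  1.57 , -1.931]), 'ft_force': array([-0.038,  1.248,  0.582]), 'moment': array([-0.024, -0.016, -0.06 ]), 'opening': np.float64(0.999)}
side 460.485501259285 [-0.01880114  0.          0.          0.          0.        ] [ 108. -598.  676.] [[0.82, -0.57, -0.0], [-0.36, -0.5, -0.79], [0.45, 0.64, -0.62]]
top 450.02131139013295 [-0.03476147  0.          0.          0.          0.        ] [453.  50. 930.] [[-0.02, -1.0, 0.01], [-0.99, 0.02, -0.1], [0.1, -0.02, -0.99]]
[ 71. 626. 384.] [[0.23, 0.97, -0.0], [0.94, -0.22, 0.26], [0.26, -0.06, -0.96]]
```

View pics/top0.png

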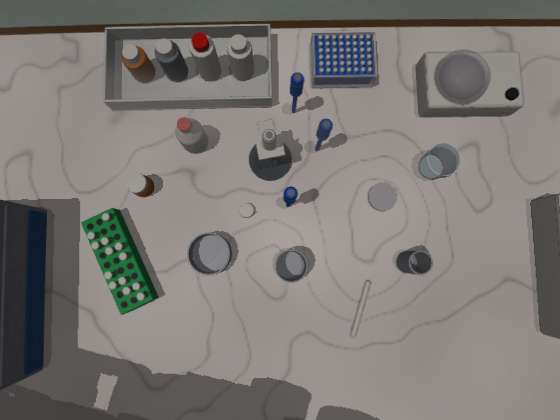

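View pics/side0.png

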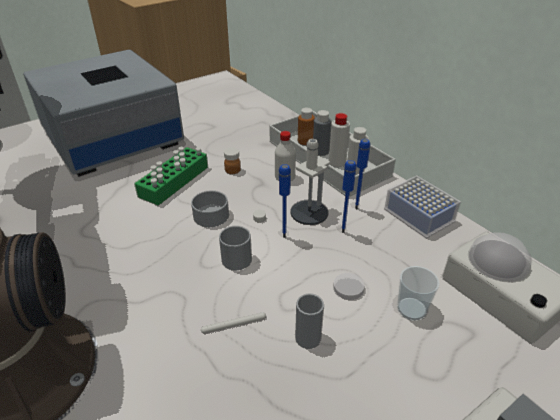

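```bash
python3 - <<'E'
from h import *
im=cv2.imread('pics/top0.png')
for k,uv,z in [('L',(210,252),45),('M',(292,264),68),('S',(420,262),92),('probe',(268,134),190),('b1',(291,194),190),('b2',(325,125),190),('b3',(297,77),190),('bottle',(184,124),130),('jar',(138,180),60),('rackA',(88,215),60),('rackB',(155,300),60),('cap',(247,210),16),('dish',(382,197),14),('beak',(443,160),80),('pen',(361,308),12)]:
    print(k,np.round(plane('top',uv,z)[0]))
g=lambda c:cv2.resize(im[c[1]:c[1]+75,c[0]:c[0]+100],(400,300),interpolation=cv2.INTER_CUBIC)
cs=[(165,215),(245,225),(365,225),(225,100)]
t=[g(c) for c in cs]
cv2.imwrite('pics/m1.png',np.vstack([np.hstack(t[:2]),np.hstack(t[2:])]))
E
```

```text
L [466. 177.  45.]
M [440.  18.  68.]
S [ 438. -219.   92.]
probe [660.  58. 190.]
b1 [557.  22. 190.]
b2 [673. -39. 190.]
b3 [759.   6. 190.]
bottle [698. 211. 130.]
jar [609. 315.  60.]
rackA [543. 412.  60.]
rackB [377. 281.  60.]
cap [550. 105.  16.]
dish [ 571. -173.   14.]
beak [ 633. -279.   80.]
pen [ 347. -120.   12.]
```

View pics/m1.png

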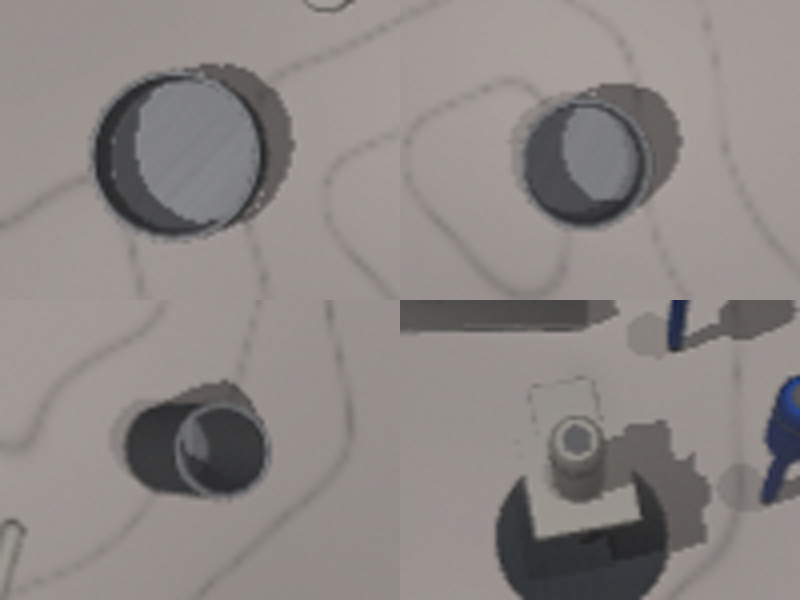

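```bash
cat >> h.py <<'E'
from scipy.spatial.transform import Rotation as Ro
def toolR(): return Ro.from_euler('xyz',env.state()['tcp_rot']).as_matrix()
def todo(P):
    s=env.state(); d=toolR().T@(np.array(P,float)-s['eef_pos']); print('t',round(float(s['t']),2),'pos',np.round(s['eef_pos'],1),'F',np.round(s['ft_force'],1),'op',round(float(s['opening']),3)); print(' to',np.round(P,1),'lin units',np.round(d/500,4))
E
python3 - <<'E'
from h import *
R=toolR();print(np.round(R,3).tolist())
L,M,S,P=[plane('top',uv,z)[0] for uv,z in [((210,253.2),45),((291.7,265.9),68),((420.6,262.6),92),((269,135),192)]]
print(*[np.round(p,1) for p in (L,M,S,P)])
todo([440,180,230])
print(np.round(R.T@np.array([M[0]-440,M[1]-180,0])/500,4))
E
```

```text
[[-0.0, 0.23, 0.973], [-0.001, 0.973, -0.23], [-1.0, -0.001, -0.0]]
[463.9 177.4  45. ] [436.1  19.   68. ] [ 436.7 -220.5   92. ] [657.4  56.  192. ]
t 0.1 pos [143.5 608.1 200. ] F [-0.5  0.2 -0.4] op 1.0
 to [440 180 230] lin units [-0.0593 -0.6971  0.7738]
[ 3.000e-04 -3.151e-01  6.630e-02]
```

carry_out(
  grip=[-1,-1,-1,-1,-1],
  linear=[
    [-0.01,-0.058,0.064],
    [-0.01,-0.058,0.064],
    [-0.01,-0.058,0.064],
    [-0.01,-0.058,0.064],
    [-0.01,-0.058,0.064],
  ],
  turn=[0,0,0,0,0],
)

```text
t: 0.6
eef_pos: [266.6, 428.8, 225.6]
tcp_rot: [-1.942, 1.571, -2.174]
ft_force: [0.7, 0.4, -0.1]
opening: 1.001
```

carry_out(
  grip=[-1,-1,-1,-1,-1],
  linear=[
    [0,-0.058,0.064],
    [0,-0.058,0.064],
    [0,-0.058,0.064],
    [0,-0.058,0.064],
    [0,-0.058,0.064],
  ],
  turn=[0,0,0,0,0],
)

```text
t: 1.1
eef_pos: [389.0, 250.9, 225.5]
tcp_rot: [3.066, 1.571, 2.835]
ft_force: [0.0, 0.3, 0.5]
opening: 1.004
```

carry_out(
  grip=[-1,-1,-1,-1,-1],
  linear=[
    [0,-0.058,0.064],
    [0,-0.058,0.064],
    [0,-0.04,0.01],
    [0,-0.02,0],
    [0,0,0],
  ],
  turn=[0,0,0,0,0],
)

```text
t: 1.6
eef_pos: [434.8, 150.4, 225.4]
tcp_rot: [-2.944, 1.57, 3.106]
ft_force: [-1.3, 1.2, 0.3]
opening: 1.002
```

```bash
python3 - <<'E'
from h import *
todo([440,180,230])
im=cams.read_camera('wrist');cv2.imwrite('pics/w1.png',im);import pickle;pickle.dump(info('wrist'),open('w1.pkl','wb'))
for p in ([463.9,177.4,45],[436.1,19,68]): print(proj('wrist',p))
E
```

```text
t 1.6 pos [434.8 150.4 225.4] F [-1.3  1.2  0.3] op 1.002
 to [440 180 230] lin units [-0.0091  0.0599 -0.0035]
[[303.72992017 208.40526761]]
[[166.32985452 221.47287084]]
```

View pics/w1.png

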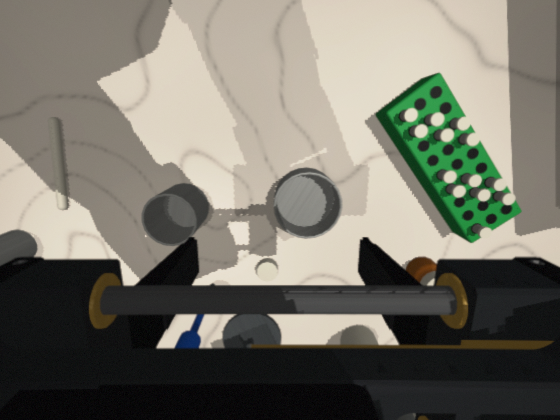

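```bash
python3 - <<'E'
from h import *
import pickle;I=pickle.load(open('w1.pkl','rb'))
im=cv2.imread('pics/w1.png')
for n,uv,z,r in (('L',(307,203.5),45,42),('M',(169.5,219),68,32)):
    c=plane('wrist',uv,z,I)[0];print(n,c)
    a=np.linspace(0,6.3,60);pts=proj('wrist',np.c_[c[0]+r*np.cos(a),c[1]+r*np.sin(a),0*a+z],I);print(np.round([pts.min(0),pts.max(0)],1).tolist())
    for (du,dv) in ((1,0),(-1,0),(0,1),(0,-1)):
        print([int(im[int(round(uv[1]+dv*k)),int(round(uv[0]+du*k))].mean()) for k in range(20,42)])
E
```

```text
L [458.7785905  182.56549686  45.        ]
[[272.5, 169.0], [341.6, 236.0]]
[70, 71, 71, 70, 71, 72, 69, 62, 62, 60, 60, 63, 82, 112, 140, 165, 183, 185, 185, 185, 186, 185]
[139, 139, 138, 140, 140, 139, 139, 139, 137, 132, 117, 106, 119, 118, 102, 100, 101, 101, 100, 101, 101, 109]
[134, 134, 87, 87, 72, 72, 73, 73, 74, 74, 74, 74, 107, 107, 173, 173, 213, 213, 214, 214, 214, 214]
[139, 140, 140, 145, 145, 123, 123, 79, 79, 113, 113, 119, 119, 75, 75, 86, 86, 184, 184, 189, 189, 190]
M [434.10310923  23.50422981  68.        ]
[[141.4, 191.8], [197.4, 244.9]]
[91, 91, 90, 90, 92, 92, 76, 76, 59, 59, 59, 59, 59, 59, 65, 65, 99, 99, 105, 105, 122, 122]
[57, 57, 57, 57, 57, 65, 65, 94, 94, 135, 135, 135, 135, 128, 128, 122, 122, 132, 132, 133, 133, 134]
[60, 61, 62, 63, 66, 90, 99, 133, 138, 138, 138, 138, 138, 128, 76, 32, 13, 11, 10, 6, 10, 12]
[93, 92, 92, 85, 90, 89, 68, 61, 60, 61, 62, 68, 101, 126, 132, 134, 132, 132, 133, 133, 133, 133]
```

```bash
cat >> h.py <<'E'
import pickle
def snap(n,f):
    I=info(n); im=cams.read_camera(n); cv2.imwrite(f'pics/{f}.png',im); pickle.dump(I,open(f'{f}.pkl','wb')); return im,I
E
python3 - <<'E'
from h import *
R=toolR();print(np.round(R,3).tolist())
todo([435,21.5,225]); print(np.round(R.T@np.array([0,0,62-225.])/500,3))
E
```

```text
[[-0.0, 0.23, 0.973], [0.0, 0.973, -0.23], [-1.0, 0.0, -0.0]]
t 1.65 pos [434.9 151.2 225.6] F [ 0.7 -0.4  0.1] op 0.999
 to [435.   21.5 225. ] lin units [ 0.0011 -0.2525  0.06  ]
[ 0.326 -0.     0.   ]
```

carry_out(
  grip=[-1,-1,-1,-1,-1],
  linear=[
    [0,-0.085,0.02],
    [0,-0.085,0.02],
    [0.05,-0.0825,0.02],
    [0.08,0,0],
    [0,0,0],
  ],
  turn=[0,0,0,0,0],
)

```text
t: 2.15
eef_pos: [433.6, 21.7, 157.7]
tcp_rot: [-3.053, 1.565, 2.998]
ft_force: [-0.3, -0.4, 0.4]
opening: 1.001
```

carry_out(
  grip=[-1,-1],
  linear=[
    [0,0,0],
    [0,0,0],
  ],
  turn=[0,0],
)

```text
t: 2.35
eef_pos: [436.3, 22.4, 162.0]
tcp_rot: [0.222, 1.569, -0.008]
ft_force: [-0.6, 0.4, 0.5]
opening: 1.001
```

```bash
python3 - <<'E'
from h import *
todo([435,21.5,62])
im,I=snap('wrist','w2'); todo([435,21.5,62])
for p in ([435,21.5,68],[461,180,45]): print(proj('wrist',p,I))
E
```

```text
t 2.35 pos [436.3  22.4 162. ] F [-0.6  0.4  0.5] op 1.001
 to [435.   21.5  62. ] lin units [ 0.1999 -0.0025 -0.0025]
t 2.4 pos [436.3  22.3 162. ] F [0.9 0.7 1. ] op 0.998
 to [435.   21.5  62. ] lin units [ 0.2    -0.0022 -0.0026]
[[276.03075331 207.95658633]]
[[437.93605003 191.35557929]]
```

View pics/w2.png

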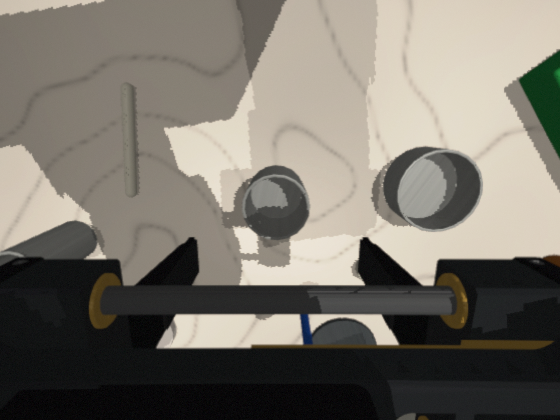

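carry_out(
  grip=[-1,-1,-1,-1,-1],
  linear=[
    [0.05,-0.002,-0.0025],
    [0.06,0,0],
    [0.06,0,0],
    [0.03,0,0],
    [0,0,0],
  ],
  turn=[0,0,0,0,0],
)

```text
t: 2.9
eef_pos: [433.9, 21.3, 60.0]
tcp_rot: [-3.092, 1.569, 2.961]
ft_force: [-0.4, -0.5, -0.3]
opening: 0.996
```

carry_out(
  grip=[1,1,1,1,1],
  linear=[
    [0,0,0],
    [0,0,0],
    [0,0,0],
    [0,0,0],
    [0,0,0],
  ],
  turn=[0,0,0,0,0],
)

```text
t: 3.4
eef_pos: [434.3, 20.6, 60.9]
tcp_rot: [0.232, 1.57, 0.001]
ft_force: [-0.6, 0.5, -0.1]
opening: 0.637
```

carry_out(
  grip=[1,1],
  linear=[
    [0,0,0],
    [0,0,0],
  ],
  turn=[0,0],
)

```text
t: 3.6
eef_pos: [434.0, 20.6, 60.6]
tcp_rot: [1.971, 1.571, 1.739]
ft_force: [-0.1, 0.3, 0.3]
opening: 0.467
```

carry_out(
  grip=[1,1],
  linear=[
    [0,0,0],
    [0,0,0],
  ],
  turn=[0,0],
)

```text
t: 3.8
eef_pos: [434.0, 20.6, 60.5]
tcp_rot: [2.663, 1.571, 2.431]
ft_force: [-1.0, -0.8, -0.5]
opening: 0.298
```

```bash
python3 - <<'E'
from h import *
todo([435,21.5,62])
im,I=snap('wrist','w3')
E
```

```text
t 3.8 pos [434.   20.6  60.5] F [-1.  -0.8 -0.5] op 0.298
 to [435.   21.5  62. ] lin units [-0.003   0.0022  0.0014]
```

View pics/w3.png

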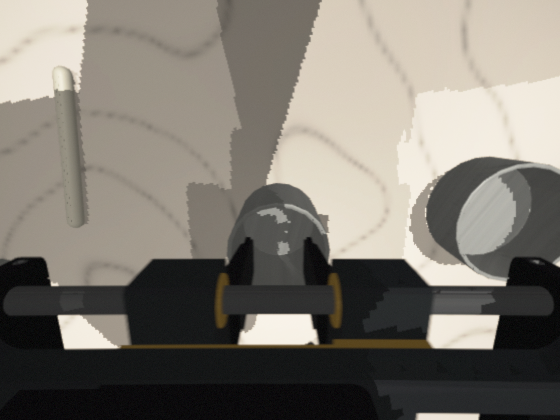

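```bash
python3 - <<'E'
from h import *
I=pickle.load(open('w3.pkl','rb'));R=toolR()
s=env.state();e=s['eef_pos']
for z in (47,61,66): print(z,proj('wrist',[e[0],e[1],z],I), [proj('wrist',e*[1,1,0]+[0,0,z]+R[:,1]*q,I).round(0).tolist() for q in (-14,14)])
print('rim ctr', plane('wrist',(278,253),68,I), plane('wrist',(278,253),92,I))
# cup now extents predicted
for c in ([435,21.5],):
  a=np.linspace(0,6.3,60);pts=proj('wrist',np.c_[c[0]+32*np.cos(a),c[1]+32*np.sin(a),0*a+68],I);print(pts.min(0),pts.max(0))
im,I2=snap('side','s3');im2,_=snap('top','t3')
a=im[140:340,160:400];b=im2[180:330,200:400]
cv2.imwrite('pics/m3.png',np.hstack([cv2.resize(a,(400,333)),cv2.resize(b,(400,333))]))
E
```

```text
47 [[277.11714116 239.78669841]] [[[257.0, 240.0]], [[298.0, 240.0]]]
61 [[277.06577608 247.56873983]] [[[255.0, 248.0]], [[299.0, 248.0]]]
66 [[277.0456723 250.6139223]] [[[255.0, 251.0]], [[300.0, 251.0]]]
rim ctr [[434.93348161  21.00065304  68.        ]] [[424.98442779  23.34398292  92.        ]]
[226.86797883 202.48612368] [330.81282134 299.18111781]
```

View pics/m3.png

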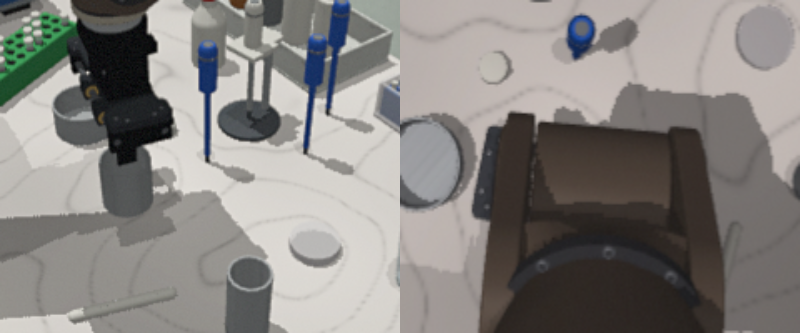

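```bash
python3 - <<'E'
from h import *
I=pickle.load(open('s3.pkl','rb'));R=toolR();e=env.state()['eef_pos']
c=lambda p:((proj('side',p,I)-[160,140])*1.667).round(0).tolist()
for z in (47,68): print('tool',z,[c(e*[1,1,0]+[0,0,z]+R[:,1]*q) for q in (-30,-14,14,30)])
print('rim',c([435,21.5,68]),c([435,21.5,0]))
J=pickle.load(open('w3.pkl','rb'));print(J[0][0,0],-J[2][:3,:3].T@J[2][:3,3])
a=cv2.imread('pics/s3.png')[195:285,190:290];b=cv2.imread('pics/w3.png')[180:350,190:370]
cv2.imwrite('pics/m4.png',np.hstack([cv2.resize(a,(400,360),interpolation=2),cv2.resize(b,(381,360),interpolation=2)]))
E
```

```text
tool 47 [[[132.0, 187.0]], [[128.0, 178.0]], [[121.0, 164.0]], [[117.0, 156.0]]]
tool 68 [[[131.0, 174.0]], [[127.0, 165.0]], [[120.0, 151.0]], [[116.0, 143.0]]]
rim [[124.0, 157.0]] [[127.0, 198.0]]
308.77463484948277 [361.64911325  38.26153564 244.7831265 ]
```

View pics/m4.png

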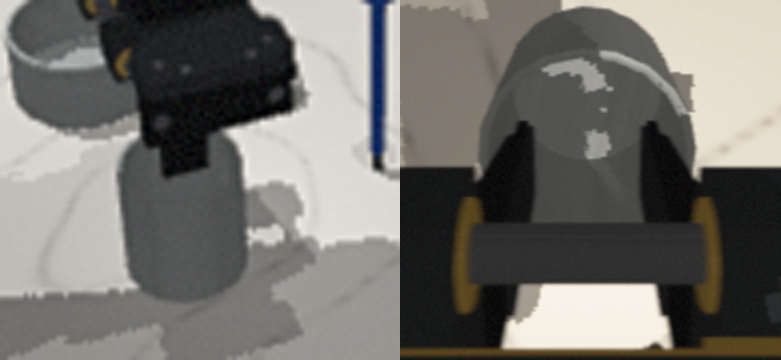

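```bash
python3 - <<'E'
from h import *
Is={k:pickle.load(open(k+'.pkl','rb')) for k in ('w1','w2','w3','s3','t3')}
def tri(obs):
    A=np.zeros((3,3));b=np.zeros(3);L=[]
    for k,uv in obs:
        o,D=ray('x',uv,Is[k]);d=D[0]/np.linalg.norm(D[0]);M=np.eye(3)-np.outer(d,d);A+=M;b+=M@o;L.append((o,M))
    p=np.linalg.solve(A,b);return p.round(1),[round(float(np.linalg.norm(M@(p-o))),1) for o,M in L]
print('pen top',tri([('w1',(56,118)),('w3',(63,67))]),tri([('w2',(128,83)),('w3',(63,67))]))
print('pen bot',tri([('w1',(63,208)),('w3',(77,226))]),tri([('w2',(131,195)),('w3',(77,226))]))
print('L rim',tri([('w1',(307,203.5)),('w2',(440,190))]))
print('M rim',tri([('w1',(169.5,219)),('w2',(276,207))]),tri([('w2',(276,207)),('w3',(278,253))]))
# near tip: wrist left tip inner (x533,y122 in crop), side bottom
u=lambda x,y:(190+(x-400)/2.118,180+y/2.118)
print('near tip',tri([('w3',u(522,122)),('s3',(236.3,238.8))]),'pred',env.state()['eef_pos'])
E
```

```text
pen top (array([289.7, -97.2,   7.9]), [1.4, 1.4]) (array([289. , -98.1,   8.9]), [0.1, 0.1])
pen bot (array([ 399.3, -133.3,   10.5]), [0.6, 0.6]) (array([ 399.6, -137.2,    6.4]), [0.5, 0.5])
L rim (array([459.7, 182.5,  44.1]), [0.7, 0.7])
M rim (array([435.2,  21.4,  63. ]), [0.1, 0.1]) (array([432.6,  21.8,  73.8]), [0.3, 0.3])
near tip (array([425.1,   4.7,  70.1]), [4.7, 4.7]) pred [434.0474607   20.61733901  60.47968404]
```

carry_out(
  grip=[-1,-1,-1,-1,-1],
  linear=[
    [-0.06,0.001,0.001],
    [0,0,0],
    [0,0,0],
    [0,0,0],
    [0,0,0],
  ],
  turn=[0,0,0,0,0],
)

```text
t: 4.45
eef_pos: [434.4, 21.0, 89.9]
tcp_rot: [-3.089, 1.57, 2.962]
ft_force: [-0.3, 0.7, -0.5]
opening: 0.533
```

carry_out(
  grip=[-1,-1,-1,-1],
  linear=[
    [0,0,0],
    [0,0,0],
    [0,0,0],
    [0,0,0],
  ],
  turn=[0,0,0,0],
)

```text
t: 4.85
eef_pos: [434.6, 21.0, 90.4]
tcp_rot: [2.737, 1.571, 2.505]
ft_force: [0.5, -0.8, 0.1]
opening: 0.872
```

carry_out(
  grip=[-1,-1,-1,-1,-1],
  linear=[
    [0.04,0,0],
    [0.04,0,0],
    [0.028,0,0],
    [0,0,0],
    [0,0,0],
  ],
  turn=[0,0,0,0,0],
)

```text
t: 5.35
eef_pos: [434.7, 21.0, 36.7]
tcp_rot: [3.097, 1.57, 2.865]
ft_force: [0.3, -0.8, 0.7]
opening: 1.004
```

carry_out(
  grip=[1,1,1,1,1],
  linear=[
    [0,0,0],
    [0,0,0],
    [0,0,0],
    [0,0,0],
    [0,0,0],
  ],
  turn=[0,0,0,0,0],
)

```text
t: 5.85
eef_pos: [434.8, 21.0, 36.7]
tcp_rot: [0.264, 1.57, 0.032]
ft_force: [0.1, 0.3, 3.4]
opening: 0.657
```

carry_out(
  grip=[1,1],
  linear=[
    [0,0,0],
    [0,0,0],
  ],
  turn=[0,0],
)

```text
t: 6.05
eef_pos: [434.8, 20.9, 36.7]
tcp_rot: [0.319, 1.57, 0.087]
ft_force: [-1.2, -0.1, 5.0]
opening: 0.659
```

carry_out(
  grip=[1,1,1,1,1],
  linear=[
    [-0.02,0,0],
    [-0.05,0,0],
    [-0.06,0,0],
    [0,0.03,-0.002],
    [0,0.06,-0.004],
  ],
  turn=[0,0,0,0,0],
)

```text
t: 6.55
eef_pos: [442.5, 65.0, 103.0]
tcp_rot: [0.22, 1.569, -0.014]
ft_force: [-0.2, 0.7, -1.1]
opening: 0.657
```

carry_out(
  grip=[1,1,1,1,1],
  linear=[
    [0,0.07,-0.005],
    [0,0.07,-0.005],
    [0,0.06,-0.005],
    [0,0.034,-0.003],
    [0,0,0],
  ],
  turn=[0,0,0,0,0],
)

```text
t: 7.05
eef_pos: [460.2, 183.1, 101.9]
tcp_rot: [0.905, 1.57, 0.675]
ft_force: [0.4, -1.0, -0.6]
opening: 0.659
```

carry_out(
  grip=[1,1,1],
  linear=[
    [0,0,0],
    [0,0,0],
    [0,0,0],
  ],
  turn=[0,0,0],
)

```text
t: 7.35
eef_pos: [460.2, 180.6, 101.7]
tcp_rot: [-3.058, 1.571, 2.993]
ft_force: [-0.2, -0.4, -0.7]
opening: 0.659
```

```bash
python3 - <<'E'
from h import *
todo([460.3,181.2,40.7])
im,I=snap('wrist','w5');im2,_=snap('side','s5')
print('pred held rim',proj('wrist',[460.3,181.2,133],I),'L',proj('wrist',[460,182,45],I))
cv2.imwrite('pics/m5.png',np.hstack([cv2.resize(im[130:370,130:430],(400,320)),cv2.resize(im2[120:280,130:330],(400,320))]))
E
```

```text
t 7.35 pos [460.2 180.6 101.7] F [-0.2 -0.4 -0.7] op 0.659
 to [460.3 181.2  40.7] lin units [ 0.1219  0.0013 -0.    ]
pred held rim [[278.07433843 269.10499616]] L [[278.88198162 220.46014732]]
```

View pics/m5.png

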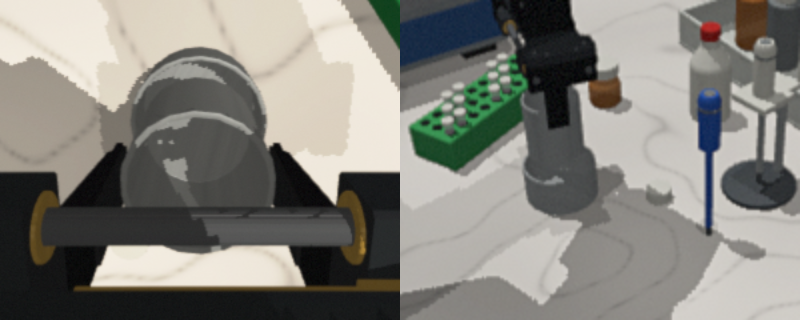

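carry_out(
  grip=[1,1,1,1,1],
  linear=[
    [0.03,0.001,0],
    [0.04,0,0],
    [0.03,0,0],
    [0.01,0,0],
    [0,0,0],
  ],
  turn=[0,0,0,0,0],
)

```text
t: 7.95
eef_pos: [460.1, 181.6, 46.2]
tcp_rot: [-2.74, 1.57, -2.972]
ft_force: [0.2, -0.0, -1.9]
opening: 0.657
```

carry_out(
  grip=[1,1,1],
  linear=[
    [0.004,0,0],
    [0,0,0],
    [0,0,0],
  ],
  turn=[0,0,0],
)

```text
t: 8.25
eef_pos: [460.6, 181.9, 45.0]
tcp_rot: [0.562, 1.57, 0.33]
ft_force: [-0.7, -0.1, -0.3]
opening: 0.652
```

carry_out(
  grip=[1,1,1],
  linear=[
    [0.004,0,0],
    [0.002,0,0],
    [0,0,0],
  ],
  turn=[0,0,0],
)

```text
t: 8.55
eef_pos: [460.3, 181.9, 41.5]
tcp_rot: [2.662, 1.571, 2.431]
ft_force: [-0.3, 0.0, -0.2]
opening: 0.658
```

carry_out(
  grip=[1,1,1],
  linear=[
    [0.003,0,0],
    [0,0,0],
    [0,0,0],
  ],
  turn=[0,0,0],
)

```text
t: 8.85
eef_pos: [460.4, 181.9, 40.7]
tcp_rot: [0.533, 1.57, 0.301]
ft_force: [-1.9, -1.0, 10.9]
opening: 0.662
```

carry_out(
  grip=[-1,-1,-1,-1,-1],
  linear=[
    [0,0,0],
    [0,0,0],
    [0,0,0],
    [-0.004,0,0],
    [-0.05,0,0],
  ],
  turn=[0,0,0,0,0],
)

```text
t: 9.35
eef_pos: [459.2, 181.6, 65.5]
tcp_rot: [-2.691, 1.566, -2.922]
ft_force: [-0.1, 0.1, 1.1]
opening: 0.987
```

carry_out(
  grip=[-1,-1,-1,-1,-1],
  linear=[
    [-0.08,0,0],
    [-0.08,0,0],
    [-0.06,-0.04,0.007],
    [-0.02,-0.08,0.0135],
    [0,-0.08,0.0135],
  ],
  turn=[0,0,0,0,0],
)

```text
t: 9.85
eef_pos: [454.3, 79.9, 188.8]
tcp_rot: [0.278, 1.567, 0.048]
ft_force: [1.3, -0.1, 0.0]
opening: 1.001
```

carry_out(
  grip=[-1,-1,-1,-1,-1],
  linear=[
    [0,-0.08,0.0135],
    [0,-0.08,0.0135],
    [0,-0.08,0.0135],
    [0,-0.08,0.0135],
    [0,-0.08,0.0135],
  ],
  turn=[0,0,0,0,0],
)

```text
t: 10.35
eef_pos: [440.4, -123.4, 187.2]
tcp_rot: [0.206, 1.571, -0.026]
ft_force: [0.9, 1.0, 0.1]
opening: 1.0
```

carry_out(
  grip=[-1,-1,-1,-1,-1],
  linear=[
    [0,-0.08,0.0135],
    [0,-0.08,0.0135],
    [0,-0.03,0.005],
    [0,0,0],
    [0,0,0],
  ],
  turn=[0,0,0,0,0],
)

```text
t: 10.85
eef_pos: [434.3, -217.1, 186.8]
tcp_rot: [2.42, 1.57, 2.188]
ft_force: [-0.1, 0.7, 0.2]
opening: 1.0
```

```bash
python3 - <<'E'
from h import *
im,I=snap('wrist','w6');im2,J=snap('top','t6')
todo([434,-217,61])
p=proj('wrist',[434,-217,92],I)[0];print(p)
x,y=[int(v) for v in p];x0,y0=max(0,x-75),max(0,y-60)
tc=proj('top',[460,180,72],J)[0];print(tc);a,b=int(tc[0])-40,int(tc[1])-32;print('crops',x0,y0,a,b)
cv2.imwrite('pics/m6.png',np.hstack([cv2.resize(im[y0:y0+120,x0:x0+150],(400,320),interpolation=2),cv2.resize(im2[b:b+64,a:a+80],(400,320),interpolation=2)]))
E
```

```text
t 10.95 pos [ 434.6 -216.6  187. ] F [0.4 0.8 0.5] op 1.001
 to [ 434 -217   61] lin units [ 0.252  -0.0012 -0.0009]
[277.28308716 208.65737881]
[206.55859451 255.17889534]
crops 202 148 166 223
```

View pics/m6.png

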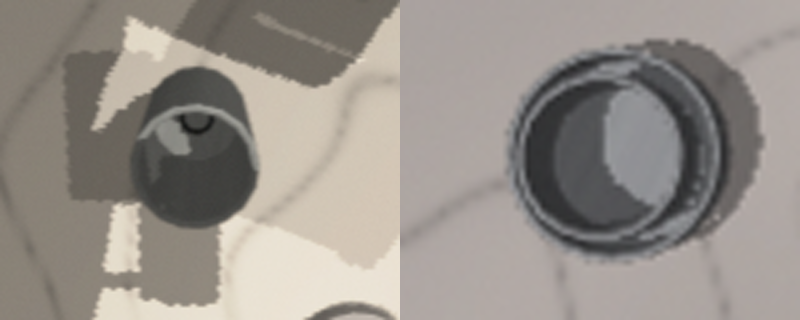

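carry_out(
  grip=[-1,-1,-1,-1,-1],
  linear=[
    [0.06,-0.004,0.003],
    [0.08,0,0],
    [0.07,0,0],
    [0.042,0,0],
    [0,0,0],
  ],
  turn=[0,0,0,0,0],
)

```text
t: 11.45
eef_pos: [434.7, -218.3, 59.0]
tcp_rot: [2.741, 1.566, 2.511]
ft_force: [0.5, 0.8, -0.4]
opening: 1.002
```

carry_out(
  grip=[1,1,1,1,1],
  linear=[
    [0,0,0],
    [0,0,0],
    [0,0,0],
    [0,0,0],
    [0,0,0],
  ],
  turn=[0,0,0,0,0],
)

```text
t: 11.95
eef_pos: [435.7, -220.3, 61.5]
tcp_rot: [-0.27, 1.57, -0.501]
ft_force: [-0.2, 0.6, 0.3]
opening: 0.639
```

carry_out(
  grip=[1,1,1,1,1],
  linear=[
    [0,0,0],
    [0,0,0],
    [0,0,0],
    [0,0,0],
    [0,0,0],
  ],
  turn=[0,0,0,0,0],
)

```text
t: 12.45
eef_pos: [435.6, -220.2, 61.1]
tcp_rot: [0.079, 1.571, -0.153]
ft_force: [0.4, -0.5, 2.4]
opening: 0.465
```

carry_out(
  grip=[1,1,1,1,1],
  linear=[
    [-0.02,0,0],
    [-0.06,0,0],
    [-0.07,0,0],
    [-0.05,0.03,-0.005],
    [0,0.06,-0.0105],
  ],
  turn=[0,0,0,0,0],
)

```text
t: 12.95
eef_pos: [439.6, -175.8, 164.4]
tcp_rot: [-0.297, 1.565, -0.531]
ft_force: [1.3, 0.0, -1.4]
opening: 0.471
```

carry_out(
  grip=[1,1,1,1,1],
  linear=[
    [0,0.08,-0.014],
    [0,0.08,-0.014],
    [0,0.08,-0.014],
    [0,0.08,-0.014],
    [0,0.08,-0.014],
  ],
  turn=[0,0,0,0,0],
)

```text
t: 13.45
eef_pos: [449.9, 29.7, 161.6]
tcp_rot: [0.455, 1.57, 0.223]
ft_force: [0.0, -0.1, -1.4]
opening: 0.467
```

carry_out(
  grip=[1,1,1,1,1],
  linear=[
    [0,0.08,-0.014],
    [0,0.08,-0.014],
    [0,0.08,-0.014],
    [0,0.06,-0.009],
    [0,0,0],
  ],
  turn=[0,0,0,0,0],
)

```text
t: 13.95
eef_pos: [459.7, 182.8, 161.5]
tcp_rot: [1.117, 1.57, 0.888]
ft_force: [0.6, -0.2, -0.8]
opening: 0.47
```

carry_out(
  grip=[1,1,1],
  linear=[
    [0,0,0],
    [0,0,0],
    [0,0,0],
  ],
  turn=[0,0,0],
)

```text
t: 14.25
eef_pos: [459.9, 179.0, 161.2]
tcp_rot: [-2.598, 1.571, -2.831]
ft_force: [0.7, -1.0, -1.3]
opening: 0.468
```

```bash
python3 - <<'E'
from h import *
snap('side','s7');snap('wrist','w7')
todo([460.4,181.6,69.1])
E
```

```text
t 14.35 pos [459.9 179.2 161.2] F [-0.  -0.2 -1.3] op 0.465
 to [460.4 181.6  69.1] lin units [ 0.1841  0.0049 -0.0002]
```

carry_out(
  grip=[1,1,1,1,1],
  linear=[
    [0.02,0.005,0],
    [0.04,0,0],
    [0.05,0,0],
    [0.04,0,0],
    [0.02,0,0],
  ],
  turn=[0,0,0,0,0],
)

```text
t: 14.85
eef_pos: [459.7, 182.1, 74.1]
tcp_rot: [-2.701, 1.568, -2.933]
ft_force: [0.1, 0.1, -1.5]
opening: 0.467
```

carry_out(
  grip=[1,1,1],
  linear=[
    [0.004,0,0],
    [0,0,0],
    [0,0,0],
  ],
  turn=[0,0,0],
)

```text
t: 15.15
eef_pos: [460.9, 182.5, 74.7]
tcp_rot: [0.528, 1.569, 0.296]
ft_force: [0.4, -0.4, -1.0]
opening: 0.472
```

carry_out(
  grip=[1,1,1,1],
  linear=[
    [0.003,0,0],
    [0.003,0,0],
    [0,0,0],
    [0,0,0],
  ],
  turn=[0,0,0,0],
)

```text
t: 15.55
eef_pos: [460.4, 182.4, 71.1]
tcp_rot: [0.964, 1.571, 0.732]
ft_force: [-0.3, 0.1, -0.6]
opening: 0.47
```

carry_out(
  grip=[1,1,1],
  linear=[
    [0.004,0,0],
    [0,0,0],
    [0,0,0],
  ],
  turn=[0,0,0],
)

```text
t: 15.85
eef_pos: [460.6, 182.4, 69.1]
tcp_rot: [0.686, 1.57, 0.455]
ft_force: [0.1, 0.6, 0.2]
opening: 0.471
```

carry_out(
  grip=[1,1,1],
  linear=[
    [0.002,0,0],
    [0,0,0],
    [0,0,0],
  ],
  turn=[0,0,0],
)

```text
t: 16.15
eef_pos: [460.8, 182.4, 69.0]
tcp_rot: [0.436, 1.569, 0.205]
ft_force: [-2.7, -1.9, 15.2]
opening: 0.466
```

carry_out(
  grip=[-1,-1,-1,-1,-1],
  linear=[
    [0,0,0],
    [0,0,0],
    [0,0,0],
    [0,0,0],
    [-0.004,0,0],
  ],
  turn=[0,0,0,0,0],
)

```text
t: 16.65
eef_pos: [460.2, 182.4, 69.8]
tcp_rot: [-2.794, 1.57, -3.026]
ft_force: [0.0, -0.0, 0.3]
opening: 0.83
```

carry_out(
  grip=[-1,-1,-1,-1,-1],
  linear=[
    [-0.04,0,0],
    [-0.08,0,0],
    [-0.09,0,0],
    [-0.09,0,0],
    [-0.09,0,0],
  ],
  turn=[0,0,0,0,0],
)

```text
t: 17.15
eef_pos: [460.0, 182.3, 267.1]
tcp_rot: [1.372, 1.571, 1.141]
ft_force: [0.5, 0.2, -0.4]
opening: 1.0
```

carry_out(
  grip=[-1,-1,-1],
  linear=[
    [0,0,0],
    [0,0,0],
    [0,0,0],
  ],
  turn=[0,0,0],
)

```text
t: 17.45
eef_pos: [459.9, 182.2, 263.9]
tcp_rot: [-2.715, 1.569, -2.947]
ft_force: [-0.4, -0.3, 0.6]
opening: 0.999
```

```bash
python3 - <<'E'
from h import *
snap('wrist','w8');snap('top','t8')
todo([654.5,60,270])
E
```

```text
t 17.55 pos [460.  182.2 263.7] F [-0.7  0.3  0.1] op 1.001
 to [654.5  60.  270. ] lin units [-0.0133 -0.1486  0.4348]
```

carry_out(
  grip=[-1,-1,-1,-1,-1],
  linear=[
    [-0.013,-0.027,0.08],
    [0,-0.027,0.08],
    [0,-0.027,0.08],
    [0,-0.027,0.08],
    [0,-0.027,0.08],
  ],
  turn=[0,0,0,0,0],
)

```text
t: 18.05
eef_pos: [640.7, 69.6, 270.0]
tcp_rot: [-2.973, 1.569, 3.078]
ft_force: [0.5, -0.3, -0.9]
opening: 0.997
```

carry_out(
  grip=[-1,-1,-1,-1,-1],
  linear=[
    [0,-0.0135,0.034],
    [0,0,0],
    [0,0,0],
    [0,0,0],
    [0,0,0],
  ],
  turn=[0,0,0,0,0],
)

```text
t: 18.55
eef_pos: [653.9, 61.1, 271.8]
tcp_rot: [1.256, 1.571, 1.025]
ft_force: [0.1, -0.5, -0.5]
opening: 1.0
```

```bash
python3 - <<'E'
from h import *
im,I=snap('wrist','w9')
todo([654.5,60,270])
J=pickle.load(open('w8.pkl','rb'));im8=cv2.imread('pics/w8.png')
p=proj('wrist',[654.5,60,192],I)[0];q=proj('wrist',[460.5,182.2,100],J)[0];print(p,q,proj('wrist',[460.5,182.2,12],J)[0])
def cr(im,c,w,h):
    x,y=int(c[0])-w//2,int(c[1])-h//2;print('crop',x,y,400/w);return cv2.resize(im[y:y+h,x:x+w],(400,400*h//w),interpolation=2)
cv2.imwrite('pics/m9.png',np.hstack([cr(im,p,140,140),cr(im8,q,100,100)]))
E
```

```text
t 18.6 pos [654.   61.  271.9] F [-0.3  0.2 -0.4] op 0.997
 to [654.5  60.  270. ] lin units [ 0.0038 -0.0017  0.0014]
[276.30071907 214.1984764 ] [277.65278752 194.22061493] [277.74615143 181.24895874]
crop 206 144 2.857142857142857
crop 227 144 4.0
```

View pics/m9.png

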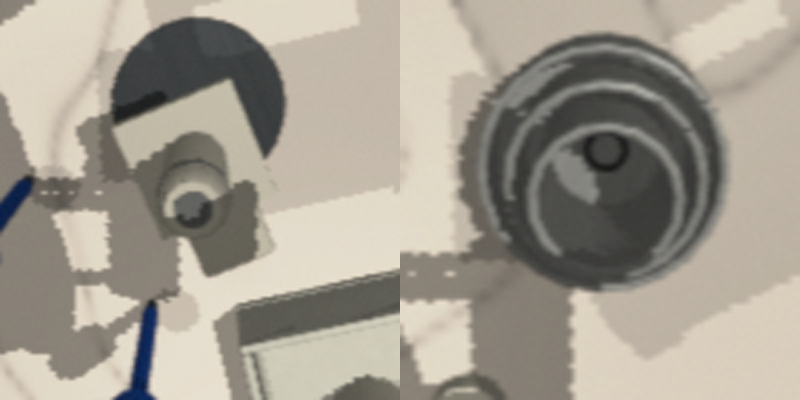

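```bash
python3 - <<'E'
from h import *
I=pickle.load(open('w9.pkl','rb'));J=pickle.load(open('w8.pkl','rb'));R=toolR()
p=plane('wrist',(273.2,216.8),194,I)[0];r=plane('wrist',(278.25,182),12,J)[0];c=plane('wrist',(278.6,193.9),100,J)[0]
print('probe',p,'ring',r,'rim',c)
todo([p[0],p[1],128]); print('cup by release in tool', (np.array([460.7,182.4,0])@R).round(1),(r@R).round(1),(c@R).round(1))
E
```

```text
probe [655.64602927  56.91918766 194.        ] ring [461.71955787 182.65069173  12.        ] rim [460.38403423 183.34880206 100.        ]
t 18.6 pos [654.   61.  271.9] F [-0.3  0.2 -0.4] op 0.997
 to [655.6  56.9 128. ] lin units [ 0.2878 -0.0072  0.0049]
cup by release in tool [2.000e-01 2.830e+02 4.067e+02] [-11.8 283.5 407.7] [-99.8 283.9 406.2]
```

carry_out(
  grip=[-1,-1,-1,-1,-1],
  linear=[
    [0.01,-0.007,0.005],
    [0.07,0,0],
    [0.08,0,0],
    [0.06,0,0],
    [0.04,0,0],
  ],
  turn=[0,0,0,0,0],
)

```text
t: 19.1
eef_pos: [655.2, 56.2, 139.0]
tcp_rot: [-2.937, 1.568, 3.115]
ft_force: [0.4, -0.7, -0.0]
opening: 0.997
```

carry_out(
  grip=[-1,-1,-1],
  linear=[
    [0.016,0,0],
    [0.009,0,0],
    [0,0,0],
  ],
  turn=[0,0,0],
)

```text
t: 19.4
eef_pos: [656.4, 56.3, 129.4]
tcp_rot: [0.377, 1.57, 0.145]
ft_force: [-0.3, -0.3, 0.5]
opening: 1.002
```

carry_out(
  grip=[1,1,1,1,1],
  linear=[
    [0,0,0],
    [0,0,0],
    [0,0,0],
    [0,0,0],
    [0,0,0],
  ],
  turn=[0,0,0,0,0],
)

```text
t: 19.9
eef_pos: [656.3, 56.3, 129.2]
tcp_rot: [0.469, 1.57, 0.237]
ft_force: [0.7, 0.2, -0.5]
opening: 0.636
```

carry_out(
  grip=[1,1,1,1,1],
  linear=[
    [0,0,0],
    [0,0,0],
    [0,0,0],
    [0,0,0],
    [0,0,0],
  ],
  turn=[0,0,0,0,0],
)

```text
t: 20.4
eef_pos: [656.2, 56.3, 129.0]
tcp_rot: [2.36, 1.571, 2.128]
ft_force: [-0.4, -1.0, 0.7]
opening: 0.249
```

```bash
python3 - <<'E'
from h import *
todo([655.6,56.9,129])
E
```

```text
t 20.4 pos [656.2  56.3 129. ] F [-0.4 -1.   0.7] op 0.249
 to [655.6  56.9 129. ] lin units [-0.      0.001  -0.0014]
```

carry_out(
  grip=[1,1,1],
  linear=[
    [0,0,0],
    [0,0,0],
    [0,0,0],
  ],
  turn=[0,0,0],
)

```text
t: 20.7
eef_pos: [656.2, 56.3, 129.0]
tcp_rot: [1.635, 1.571, 1.404]
ft_force: [-0.1, -0.0, -0.2]
opening: 0.247
```

carry_out(
  grip=[1,1,1,1,1],
  linear=[
    [-0.01,0,0],
    [-0.02,0,0],
    [-0.04,0,0],
    [-0.04,0,0],
    [-0.05,0,0],
  ],
  turn=[0,0,0,0,0],
)

```text
t: 21.2
eef_pos: [656.0, 56.3, 210.2]
tcp_rot: [-3.11, 1.57, 2.942]
ft_force: [0.1, 0.1, 0.2]
opening: 0.248
```

carry_out(
  grip=[1,1,1,1,1],
  linear=[
    [-0.05,0,0],
    [-0.05,0,0],
    [-0.04,0,0],
    [0,0,0],
    [0,0,0],
  ],
  turn=[0,0,0,0,0],
)

```text
t: 21.7
eef_pos: [656.0, 56.3, 279.0]
tcp_rot: [0.471, 1.57, 0.239]
ft_force: [0.2, -0.3, -0.3]
opening: 0.247
```

```bash
python3 - <<'E'
from h import *
todo([461,182.5,279]);snap('side','s10');snap('wrist','w10')
E
```

```text
t 21.7 pos [656.   56.3 279. ] F [ 0.2 -0.3 -0.3] op 0.247
 to [461.  182.5 279. ] lin units [-1.000e-04  1.561e-01 -4.376e-01]
```

carry_out(
  grip=[1,1,1,1,1],
  linear=[
    [0,0.014,-0.04],
    [0,0.025,-0.07],
    [0,0.025,-0.07],
    [0,0.025,-0.07],
    [0,0.025,-0.07],
  ],
  turn=[0,0,0,0,0],
)

```text
t: 22.3
eef_pos: [511.9, 149.0, 277.9]
tcp_rot: [-2.841, 1.569, -3.073]
ft_force: [0.5, 1.1, -0.1]
opening: 0.244
```

carry_out(
  grip=[1,1,1,1,1],
  linear=[
    [0.02,0.025,-0.07],
    [0.02,0.017,-0.046],
    [0.02,0,0],
    [0,0,0],
    [0,0,0],
  ],
  turn=[0,0,0,0,0],
)

```text
t: 22.8
eef_pos: [462.7, 181.9, 248.7]
tcp_rot: [-2.622, 1.57, -2.854]
ft_force: [0.6, 0.2, -0.3]
opening: 0.246
```

carry_out(
  grip=[1,1,1],
  linear=[
    [0,0,0],
    [0,0,0],
    [0,0,0],
  ],
  turn=[0,0,0],
)

```text
t: 23.1
eef_pos: [462.3, 182.0, 249.1]
tcp_rot: [0.754, 1.571, 0.522]
ft_force: [0.5, 0.4, -0.8]
opening: 0.244
```

```bash
python3 - <<'E'
from h import *
todo([461,182.5,128])
im,I=snap('side','s11');w,J=snap('wrist','w11');e=env.state()['eef_pos'];
x0,y0=[int(v) for v in proj('side',[e[0],e[1],120],I)[0]-[40,75]];print(x0,y0)
c=lambda p:((proj('side',p,I)[0]-[x0,y0])*4).round(1)
print('axis pred',[ (z,c([e[0],e[1],z])) for z in (e[2]-119,e[2],e[2]+65)],'rim',c([461,182.5,100]))
d=lambda p:((proj('wrist',p,J)[0]-[190,120])*2.105).round(1)
print('wrist point',d([e[0],e[1],e[2]-119]),'ring',d([461,182.5,12]),'rim',d([461,182.5,100]))
cv2.imwrite('pics/m11.png',np.hstack([cv2.resize(im[y0:y0+100,x0:x0+80],(320,400),interpolation=2),cv2.resize(w[120:310,190:370],(379,400),interpolation=2)]))
E
```

```text
t 23.1 pos [462.3 182.  249.1] F [ 0.5  0.4 -0.8] op 0.244
 to [461.  182.5 128. ] lin units [ 0.2422  0.0004 -0.0029]
165 97
axis pred [(np.float64(130.0914992028148), array([161. , 285.1])), (np.float64(249.0914992028148), array([137.4,  86.2])), (np.float64(314.0914992028148), array([122.9, -36.3]))] rim [164.3 331.3]
wrist point [183.9 174. ] ring [184.4 129.2] rim [184.3 158.1]
```

View pics/m11.png

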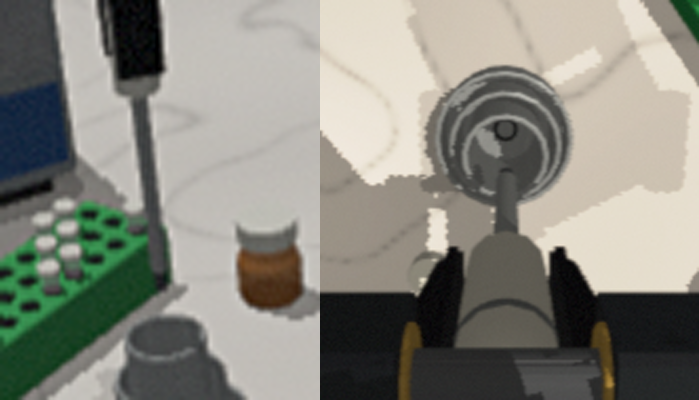

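carry_out(
  grip=[1,1,1,1,1],
  linear=[
    [0.02,0.001,0],
    [0.04,0,0],
    [0.05,0,0],
    [0.05,0,0],
    [0.04,0,0],
  ],
  turn=[0,0,0,0,0],
)

```text
t: 23.7
eef_pos: [461.6, 182.7, 147.2]
tcp_rot: [-2.765, 1.57, -2.997]
ft_force: [0.1, 0.2, -0.3]
opening: 0.248
```

carry_out(
  grip=[1,1,1,1,1],
  linear=[
    [0.02,0,0],
    [0,0,0],
    [0,0,0],
    [0,0,0],
    [0,0,0],
  ],
  turn=[0,0,0,0,0],
)

```text
t: 24.2
eef_pos: [462.4, 182.9, 139.8]
tcp_rot: [0.519, 1.569, 0.288]
ft_force: [-0.2, -0.2, -0.3]
opening: 0.253
```

```bash
cat > f.py <<'E'
from h import *
F=[];Z=[]
for i in range(12):
    cams.read_camera('side');s=env.state();F.append(s['ft_force']);Z.append(s['eef_pos'])
print('mean F',np.mean(F,0).round(2),'sd',np.std(F,0).round(2),'pos',np.mean(Z,0).round(2),s['t'],s['opening'])
E
python3 f.py
```

```text
mean F [-0.12 -0.18 -0.46] sd [0.4  0.35 0.37] pos [462.14 182.78 139.25] 24.8 0.24561908509700842
```

carry_out(
  grip=[1,1,1,1,1],
  linear=[
    [0.008,0,0],
    [0.0085,0,0],
    [0.006,0,0],
    [0,0,0],
    [0,0,0],
  ],
  turn=[0,0,0,0,0],
)

```text
t: 25.3
eef_pos: [462.1, 182.8, 127.7]
tcp_rot: [2.7, 1.571, 2.469]
ft_force: [0.4, 0.2, 0.9]
opening: 0.246
```

```bash
python3 f.py
```

```text
mean F [-0.2   0.07  0.51] sd [0.45 0.35 0.33] pos [462.09 182.77 127.85] 25.9 0.25002249238369517
```

carry_out(
  grip=[1,1,1,1,1],
  linear=[
    [0.003,0,0],
    [0.003,0,0],
    [0,0,0],
    [0,0,0],
    [0,0,0],
  ],
  turn=[0,0,0,0,0],
)

```text
t: 26.4
eef_pos: [462.1, 182.8, 124.8]
tcp_rot: [0.765, 1.571, 0.533]
ft_force: [0.6, -0.6, 1.0]
opening: 0.247
```

```bash
python3 f.py; python3 - <<'E'
from h import *
im,I=snap('wrist','w12')
# shift of probe tip unseen; check bystanders by top difference vs start
a=cv2.imread('pics/top0.png');b,_=snap('top','t12')
for k,uv in dict(cap=(247,210),dish=(382,197),pen=(361,308),beaker=(440,162),b1=(291,194),b2=(324,128),b3=(297,80),bottle=(188,132),jar=(143,185),rack=(120,260)).items():
    x,y=uv;print(k,cv2.absdiff(a,b)[y-12:y+12,x-12:x+12].mean().round(1),end=' ')
E
```

```text
mean F [0.03 0.15 1.65] sd [0.39 0.55 0.48] pos [462.09 182.77 124.81] 27.0 0.2483471359750331
cap 35.4 dish 34.8 pen 29.3 beaker 28.3 b1 28.7 b2 29.8 b3 30.9 bottle 27.8 jar 28.9 rack 37.5
```

```bash
python3 - <<'E'
from h import *
a=cv2.imread('pics/top0.png');b=cv2.imread('pics/t12.png');print(a.mean(),b.mean())
for k,uv in dict(cap=(247,210),dish=(382,197),pen=(361,308),beaker=(440,162),b1=(291,194),b2=(324,128),b3=(297,80),bottle=(188,132),jar=(143,185),rack=(120,260)).items():
    x,y=uv;m=cv2.matchTemplate(b[y-24:y+24,x-24:x+24],a[y-14:y+14,x-14:x+14],cv2.TM_CCOEFF_NORMED);_,v,_,l=cv2.minMaxLoc(m);print(k,round(v,2),l[0]-10,l[1]-10,end='; ')
E
```

```text
121.69673894557823 137.42473922902494
cap 0.23 0 0; dish 1.0 0 0; pen 0.91 0 0; beaker 1.0 0 0; b1 0.88 0 0; b2 1.0 0 0; b3 1.0 0 0; bottle 1.0 0 0; jar 1.0 0 0; rack 0.24 10 10;
```

```bash
python3 -c "
from cell import env
print(env.job_done())"
```

```text
the job is handed in; nothing more can be done
None
```

The job is done and handed in at about 27 s. The medium cup stands in the large one and the small cup in the medium one. The arm holds the probe upright with its tip pressed on the floor of the small cup.

**Nesting:** Both cups touched down at the heights expected for fully seated (TCP z 40.7 and 69.0 mm). The later wrist picture showed three upright rims, one inside the other.

**Probe:** The last side and wrist pictures, taken above the cups, showed it upright and within about 2 mm of the ring. That picture estimate is the only check on centring, because I couldn't see the tip inside the cup.

**Tip pressed in:** The mean vertical force rose 2.1 N over the free-hanging value. By the spring rate that is about 6 mm, half the travel, and the height (6.2 mm below contact) agrees.

**Hand clear of the cups:** By height, the fingertips are about 35 mm above the small cup's rim. I took no final picture of this.

**What failed or disagreed:**
- **First grasp:** My first grasp of the medium cup closed above its rim. The pictures put the fingertips about 20–25 mm higher than the stated tool dimensions, so I lowered the later grasps to match.
- **Cameras:** The top and wrist views differed by up to 5 mm in x and y. I relied on the wrist view and the grasps.
- **Bystanders:** In the final top picture, the bottle, jar, beaker, dish, pen and blue look-alikes had not moved. The cap and tube rack could not be matched there, most likely because the arm hid them. I never planned contact with either.

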